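Fit the click-stop filler cap on a hydraulic power pack

TASK

Close the green power pack's tank: pick up the black filler cap by its yellow grip bar, lower it gently into the steel filler neck with its two lugs through the two slots until the cap sits fully down on the rim, then turn it clockwise until you feel its ratchet click over once, stop there before a second click, and let go. Never press or force the cap hard against the tank, and leave the other things on the bench where they are.

Things in the scene. Friction and masses are not known exactly. Their poses are not given: they have to be found in the camera images.
- tank: Fixed green steel power-pack tank, 208 x 208 mm, flat top 122 mm above the bench, with a grey electric motor on its own +x side (top 128 mm above the bench, out to 230 mm from the origin). Origin at bench level under the middle of the tank and of its filler neck; z up.
- neck (a point): Centre of the filler neck's mouth, level with the rim's top, 148 mm above the bench; tank axes. A round steel collar of 72 mm diameter; rim 8 mm thick, bore 40 mm, two slots in it on the neck's +x and -x sides. Under the rim the lugs can turn clockwise from the slots until they meet an end stop, hidden 25 to 69 degrees on, to be felt; anticlockwise they are barred at once.
- slot (a point): Middle of the +x slot at the rim's top, 24 mm from the neck's centre. Each slot is cut down through the rim, 16 mm wide, and reaches from the bore out to 28 mm from the centre. The second slot faces it.
- cap: Loose click-stop cap, about 0.2 kg, upright on the bench; origin at the centre of its underside, z up. Grey insert of 36 mm diameter (31 at its tapered foot), z 0 to 19 mm; black knurled shell of 69 mm diameter, z 19 to 37 mm; yellow grip bar on top. Fully down, the shell rests on the rim, the origin is 19 mm below neck, and the cap has 2 mm of upward play.
- bar (a point): Middle of the top of the cap's yellow grip bar, 63 mm above the cap's origin; axes of the cap. The bar is 56 mm long along x, 14 mm wide along y and 26 mm tall. A half turn makes no difference to the cap.
- insert (a point): Centre of the underside of the cap's grey insert; x along its two lugs, z up. Lugs 12 mm wide, 2 to 9 mm above this point, out to 26 mm from the axis. It turns with the insert; with ratchet at 0 it coincides with the cap's frame, so the lugs lie under the ends of the bar.
- ratchet (a joint): Angle in rad by which bar and shell have slipped clockwise on the insert: 0 at first, one click per 0.349 (20 degrees). Before the end stop they turn as one. The slip torque swells to 0.22 N m (friction adds a little) 6 degrees into a tooth, is nil at 10, then snaps on to the next tooth at 20; the insert may spring back up to 10 degrees, and bears on its stop again as you turn on.
- oil_can: Bystander: blue and metal can, 64 mm diameter, 90 mm tall, standing on the bench. Origin at the centre of its underside.
- spanner: Bystander: steel spanner, about 170 mm long, lying on the bench. Origin at its middle.
- filter_box: Bystander: yellow carton 70 x 100 x 60 mm on the bench. Origin at the centre of its underside.
Things that resemble listed ones, but are neither listed nor needed, are in the scene too. Of the things like the cap, leave any that is purple or red; of the rest the larger one is meant.

How it is judged (in metres and radians):
On the way, in this order (a step that is already met when the one before it is completed fails the run):
1. the cap is fully down in the neck, lugs through the slots (horizontal distance between insert and neck below 0.005 m and z of insert in the frame of neck below -0.0155 m and angle between cap's own z axis and vertical below 0.1 rad), for 0.1 s.
2. the lugs are turned under the rim and the ratchet has clicked over (z of insert in the frame of neck below -0.0155 m and angle between the x axis of insert and the x axis of neck, either way round above 0.22 rad and value of joint ratchet above 0.3 rad), for 0.1 s.
At the end, for the whole second after the job is handed in: The cap sits fully down in the neck (within 3.5 mm of full depth, 5 mm of centre, tilt under 0.1 rad), its lugs are turned more than 0.22 rad away from the slots under the rim, its ratchet has clicked over just once (0.30 to 0.60 rad of slip), and it is at rest and released (all of step 2 and horizontal distance between insert and neck below 0.005 m and angle between cap's own z axis and vertical below 0.1 rad and value of joint ratchet below 0.6 rad and contact force between the fingers and cap below 0.1 N and linear speed of cap below 0.02 m/s); the robot touches nothing.
It fails at once if the ratchet clicks a second time (value of joint ratchet above 0.65 rad).
It fails at once if the cap is forced against the tank with more than 40 N (contact force between cap and tank above 40 N).
It fails at once if the oil can is shifted by more than 3 cm (distance of oil_can from where it was at the start of the episode above 0.03 m).
It fails at once if the spanner is shifted by more than 3 cm (distance of spanner from where it was at the start of the episode above 0.03 m).
It fails at once if the filter box is shifted by more than 3 cm (distance of filter_box from where it was at the start of the episode above 0.03 m).
It also fails if it takes over 67 s, if anything falls off the work surface, if the arm or the gripper's body presses on something with over 40 N, if the wrist force passes 120 N, or if a joint passes its speed limit or range.

ROBOT

A 7-joint arm with a two-finger parallel gripper is mounted at the origin on the work surface. World frame = base frame: x ahead of the robot, y to its left, z up, the work surface at z = 0. Lengths are in m, angles in degrees, forces in N, time in s.
With the tool pointing down it reaches from about 0.425 to 0.875 m from the base axis. Payload 4.7 kg.
Tool frame: the origin (TCP) lies on the centre line of the jaws, within the pads' length; the fingertips stand 19 mm ahead of it and the grasp point (between the pads) is the TCP; z points along the fingers, y is the line along which they close (so a half turn about z gives the same grasp; the last joint's range is limited). The gripper opens to 87 mm and grips with 3 to 60 N. Pads are 19 mm wide; open, the fingers measure 117 mm over their backs; the gripper's body (75 mm by 190 mm) begins 51 mm behind the grasp point.
Start: joints at [-71.385, 18.392, -4.016, 83.108, 1.295, 78.541, -3.26], TCP at [0.199, 0.619, 0.242] pointing down, gripper open.
Joint ranges: [-163.93, 163.93], [-17.29, 119.83], [-79.2, 71.16], [3.27, 140.29], [-89.18, 269.18], [5.43, 117.66], [-154.24, 154.24]. Speed limits (degrees/s): [147.25, 147.25, 180, 180, 180, 180, 180].

INTERFACE

Orientations are given as [roll, pitch, yaw] about the fixed x, y, z axes, in that order (R = Rz(yaw) Ry(pitch) Rx(roll)).
In Python, from cell import env, imaging gives the robot as it stands.
- The arm moves only by the shell command python3 -m crank 'ROWS' [OPENING] [FORCE]. ROWS is JSON, a list of rows, each an object of numbers: "x", "y", "z": the shift along the tool's x, y, z in m; "turn": the turn about the tool's z in rad. In form: [{"x": .., "y": .., "z": .., "turn": ..}, ...]. A call has 1 to 12 rows; each row is the pose to reach, as a shift and turn from the pose commanded when the call began, along the tool's axes at that moment; what a row does not reach only later rows make up. A row lasts 1/8 s, in which the tool goes at most 62.5 mm and 10.7 degrees, less where a joint would pass 70% of its speed; a pose out of reach is approached as far as the arm can. A call with a gripper value outside its range is refused whole. OPENING is the finger opening in m, from 0 to 0.087, set as the call begins (- or left out, the last holds). The fingers move at their own pace and stop on an object; FORCE is the grip in N (left out, the last holds). Time passes only in rows, so rows that repeat a pose let the fingers close. It gives the time, the measured TCP pose, the force, the opening and the grip force at its end, in the units of the state.
- env.get_obs(): the state, without advancing time (a new reading comes with each control period).
- imaging.read_camera(name): name is "scene" or "side" or "wrist"; returns the picture (480x640x3 uint8, red, green, blue); there is no depth.
- imaging.get_calibration(name): a dict with "camera_matrix" (3x3 intrinsics, pixels), "k1" (the pictures are not rectified: a ray, as slopes to the right and down, at radius r is drawn at 1 + k1 r^2 times it, then the intrinsics apply), "position" and "attitude" of the camera in the world. Camera axes: x right, y up, looking along -z (the intrinsics and any distortion apply to the point x, -y, -z); pixel columns grow to the right and rows downward; lengths in m; the calibration is good to about 2 mm. A picture is of the moment at which its call begins: read the wrist's pose just before it. get_calibration takes no time and is no camera call; for the wrist camera it gives the pose at the moment of the call.
- env.sign_off(): hands the job in; it is judged then, once.
The state is a dict: "time_s": time; "qpos": joint angles; "joint_velocities": joint speeds; "effort": joint torques, N m; "tool_pos": TCP position; "tool_rot": TCP orientation; "force": force on the tool from outside, world axes, zero at the start; "wrist_torque": the same for the moment, N m; "grip_width": finger opening in m; "grasp_force": force on a finger pad.
Only numpy, scipy, OpenCV 4.12 (cv2) and the standard library are available. Lean on these libraries where they do the work, as an engineer would, in place of code of your own. Each camera call takes 0.05 s, during which the arm holds its last target. There are 200 camera calls.

## Working session

There is one attempt and no reset: what is moved stays moved. The work goes in short steps, Python scripts to look and compute and a shell command to move; the robot and the scene stay as the last step left them, time stands still between calls to the robot, and variables do not carry over. Pictures are saved under pics/ and viewed, at most 10 in all, crops included, and the job is handed in when it is done.

```bash
ls; mkdir -p pics; python3 - <<'E'
from cell import env, imaging
import cv2, numpy as np
o=env.get_obs(); print(o)
for n in ("scene","side"):
    im=imaging.read_camera(n); cv2.imwrite(f"pics/{n}0.png",im[:,:,::-1])
    print(n,imaging.get_calibration(n))
im=imaging.read_camera("wrist"); cv2.imwrite("pics/wrist0.png",im[:,:,::-1]); print(imaging.get_calibration("wrist"))
E
```

```text
pics
{'time_s': 0.0, 'qpos': array([-71.38530509,  18.43790777,  -4.01382649,  83.17517308,
         1.29490364,  78.53944027,  -3.25937945]), 'joint_velocities': array([ 0.03075021, -0.02354452, -0.11280695, -0.01536155,  0.07282594,
        0.02919012, -0.06058722]), 'effort': array([ 8.08609566e-04, -4.91279376e+01, -4.03440781e-01, -3.12542689e+01,
       -6.38661068e-02,  4.34962485e-02,  1.88042814e-04]), 'tool_pos': array([0.19868269, 0.61835292, 0.24047191]), 'tool_rot': array([-1.79892708e+02,  6.16094749e-03,  1.62194050e+02]), 'force': array([-0.13118435,  0.15519962, -0.54813129]), 'wrist_torque': array([ 0.03613456,  0.00824697, -0.03569125]), 'grasp_force': 0.0, 'grip_width': 0.08729640351383264}
scene {'camera_matrix': array([[585.2673098 ,   0.        , 319.04472786],
       [  0.        , 585.2673098 , 229.73009304],
       [  0.        ,   0.        ,   1.        ]]), 'k1': 0.06493267431783023, 'position': array([ 0.9562981 , -0.62996528,  1.1966045 ]), 'attitude': array([38.55619438, -0.37728961, 33.01450335])}
side {'camera_matrix': array([[457.07304324,   0.        , 313.99072909],
       [  0.        , 457.07304324, 242.69932098],
       [  0.        ,   0.        ,   1.        ]]), 'k1': 0.006430849556231592, 'position': array([-0.16315533, -0.57921614,  0.69916821]), 'attitude': array([ 57.00978706,   0.81824074, -44.61074742])}
{'camera_matrix': array([[409.42178347,   0.        , 316.95228749],
       [  0.        , 409.42178347, 238.58088984],
       [  0.        ,   0.        ,   1.        ]]), 'k1': -0.07469471405298322, 'position': array([0.11912997, 0.64441196, 0.38477552]), 'attitude': array([-17.6051218 ,   0.07670604,  72.19418328])}
```

View pics/scene0.png

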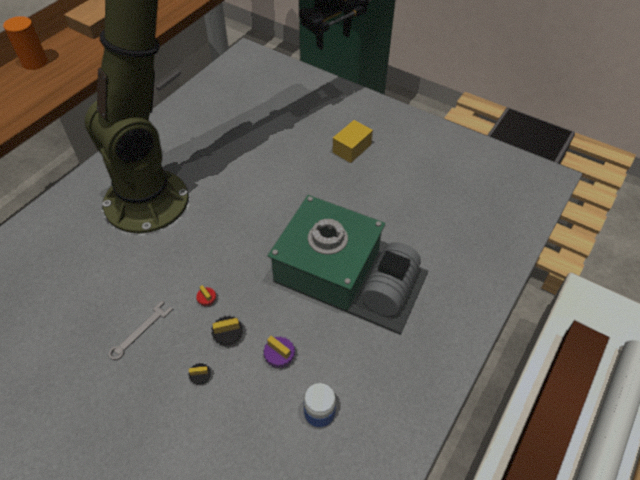

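View pics/side0.png

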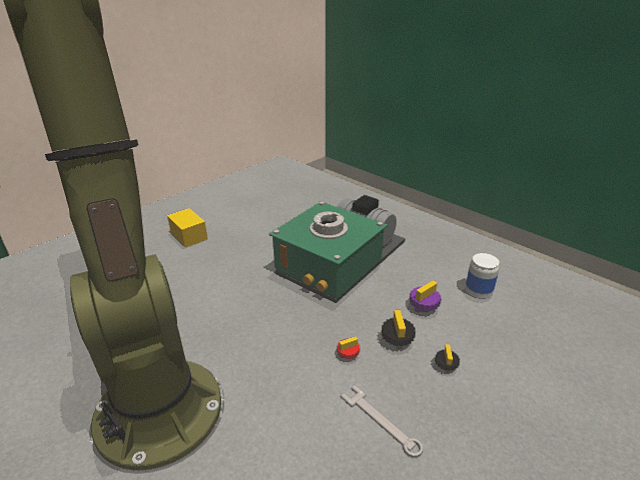

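The larger black cap is at scene (227,330) / side (398,332). The neck is at scene (328,236) / side (328,224). Purple, red and small black decoys lie nearby.

```bash
cat > h.py <<'E'
import numpy as np, cv2
from scipy.spatial.transform import Rotation as Ro
def ray(c,uv):
    d=np.array([-c["k1"],0,0,0]) # unused
    K=c["camera_matrix"]; uv=np.asarray(uv,float).reshape(-1,1,2)
    s=cv2.undistortPoints(uv,K,np.array([c["k1"],0,0,0,0.])).reshape(-1,2)
    v=np.c_[s[:,0],-s[:,1],-np.ones(len(s))]
    return Ro.from_euler("xyz",c["attitude"],degrees=True).apply(v)
def onz(c,uv,z):
    d=ray(c,uv); p=np.asarray(c["position"]); return p+d*((z-p[2])/d[:,2])[:,None]
def two(c1,u1,c2,u2):
    d1=ray(c1,u1)[0]; d2=ray(c2,u2)[0]; p1=c1["position"];p2=c2["position"]
    t=np.linalg.lstsq(np.c_[d1,-d2],p2-p1,rcond=None)[0]
    a=p1+d1*t[0]; b=p2+d2*t[1]; return (a+b)/2,np.linalg.norm(a-b)
def yellow(im):
    h=cv2.cvtColor(im,cv2.COLOR_RGB2HSV); return cv2.inRange(h,(18,130,90),(33,255,255))
def proj(c,P):
    q=Ro.from_euler("xyz",c["attitude"],degrees=True).inv().apply(np.atleast_2d(P)-c["position"])
    s=np.c_[q[:,0],-q[:,1]]/-q[:,2:]; s*=1+c["k1"]*(s**2).sum(1)[:,None]
    K=c["camera_matrix"]; return s*K[0,0]+K[:2,2]
E
python3 - <<'E'
from h import *
from cell import imaging
cs,cd=[imaging.get_calibration(n) for n in("scene","side")]
for n,c in(("scene",cs),("side",cd)):
    im=cv2.imread(f"pics/{n}0.png")[:,:,::-1].copy()
    N,l,s,m=cv2.connectedComponentsWithStats(yellow(im))
    for i in range(1,N):
        if s[i,4]>25: print(n,s[i],m[i], onz(c,m[i],.053)[0].round(4))
print("neck",two(cs,(328,235),cd,(328.5,223)))
print(onz(cs,(328,235),.148),onz(cd,(328.5,223),.148))
# tank top corners z .122
print("tank",onz(cs,[(310,199),(384,222),(347,285),(274,253)],.122).round(3))
E
```

```text
scene [333 120  39  29 609] [352.24794745 134.22824302] [0.3547 0.4844 0.053 ]
scene [200 286  10  12  61] [204.40983607 291.63934426] [ 0.3451 -0.1583  0.053 ]
scene [213 318  26  11 166] [225.05421687 323.01807229] [ 0.4361 -0.1964  0.053 ]
scene [268 336  22  19 160] [278.1   345.275] [ 0.5656 -0.1767  0.053 ]
scene [189 366  18   7  90] [197.72222222 369.14444444] [ 0.4571 -0.3123  0.053 ]
side [ 167  208   40   39 1022] [187.4334638  226.82289628] [0.3424 0.4444 0.053 ]
side [305 274   9   8  38] [309.47368421 276.94736842] [0.4192 0.0392 0.053 ]
side [318 280  10  10  46] [323.13043478 283.39130435] [ 0.4241 -0.0005  0.053 ]
side [416 281  21  20 237] [425.8649789  290.20253165] [ 0.5664 -0.181   0.053 ]
side [394 310  12  27 201] [399.70149254 323.30348259] [ 0.4394 -0.2035  0.053 ]
side [340 337  17  13 146] [348.18493151 342.5890411 ] [ 0.3257 -0.1649  0.053 ]
side [445 344   8  21 107] [448.53271028 354.01869159] [ 0.4358 -0.3184  0.053 ]
neck (array([0.52695002, 0.08154488, 0.13551407]), np.float64(0.0003445886438162353))
[[0.53208382 0.07297388 0.148     ]] [[0.51174826 0.06715559 0.148     ]]
tank [[ 0.425  0.161  0.122]
 [ 0.612  0.196  0.122]
 [ 0.631 -0.004  0.122]
 [ 0.447 -0.021  0.122]]
```

View pics/wrist0.png

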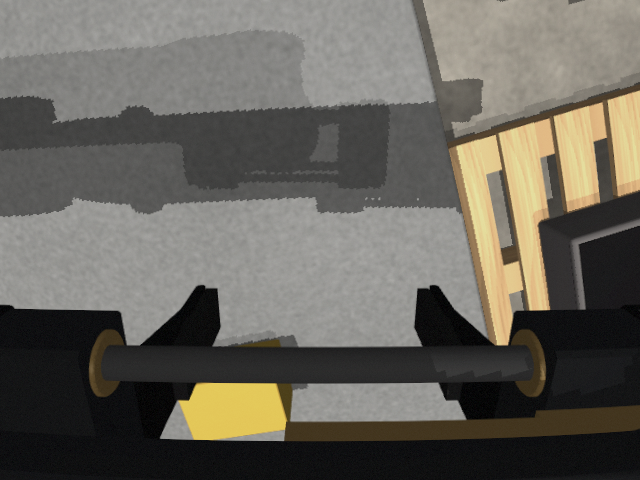

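The wrist view shows only the empty bench, the filter box and my fingers. Next I go to a viewing pose above the neck, with the TCP about 50 mm beside it.

```bash
python3 -m crank '[{"x":-0.04,"y":-0.03,"z":0,"turn":0},{"x":-0.528,"y":-0.406,"z":-0.01,"turn":0},{"x":-0.528,"y":-0.406,"z":-0.01,"turn":0},{"x":-0.528,"y":-0.406,"z":-0.01,"turn":0},{"x":-0.528,"y":-0.406,"z":-0.01,"turn":0},{"x":-0.528,"y":-0.406,"z":-0.01,"turn":0},{"x":-0.528,"y":-0.406,"z":-0.01,"turn":0},{"x":-0.528,"y":-0.406,"z":-0.01,"turn":0},{"x":-0.528,"y":-0.406,"z":-0.01,"turn":0},{"x":-0.528,"y":-0.406,"z":-0.01,"turn":0},{"x":-0.528,"y":-0.406,"z":-0.01,"turn":0},{"x":-0.528,"y":-0.406,"z":-0.01,"turn":0}]' 0.087 20
python3 -m crank '[{"x":0,"y":0,"z":0,"turn":0},{"x":0,"y":0,"z":0,"turn":0}]'
python3 - <<'E'
from h import *
from cell import imaging,env
import json
c=imaging.get_calibration("wrist"); im=imaging.read_camera("wrist")
cv2.imwrite("pics/w1.png",im[:,:,::-1]); json.dump({k:np.asarray(v).tolist() for k,v in c.items()},open("w1.json","w"))
print(c, env.get_obs()["force"], env.get_obs()["qpos"], proj(c,[.527,.08,.148]))
E
```

```text
time_s: 1.65
tool_pos: [0.5789, 0.0649, 0.2513]
tool_rot: [-179.8, 0.1, 161.7]
force: [-0.3, 0.9, 0.2]
grip_width: 0.0869
grasp_force: 0.0
time_s: 1.9
tool_pos: [0.5767, 0.0727, 0.2513]
tool_rot: [180.0, -0.0, 162.4]
force: [0.4, 0.8, -0.5]
grip_width: 0.0868
grasp_force: 0.0
{'camera_matrix': array([[409.42178347,   0.        , 316.95228749],
       [  0.        , 409.42178347, 238.58088984],
       [  0.        ,   0.        ,   1.        ]]), 'k1': -0.07469471405298322, 'position': array([0.49708671, 0.09812742, 0.39549275]), 'attitude': array([-1.75534839e+01, -3.82303499e-02,  7.23550664e+01])} [ 0.0565387  -0.37132552  0.29888041] [-31.48607875   9.97854888  24.69729833  93.30873149  -4.29275396
  77.6544497   66.15892661] [[303.06192838 168.52980542]]
```

View pics/w1.png

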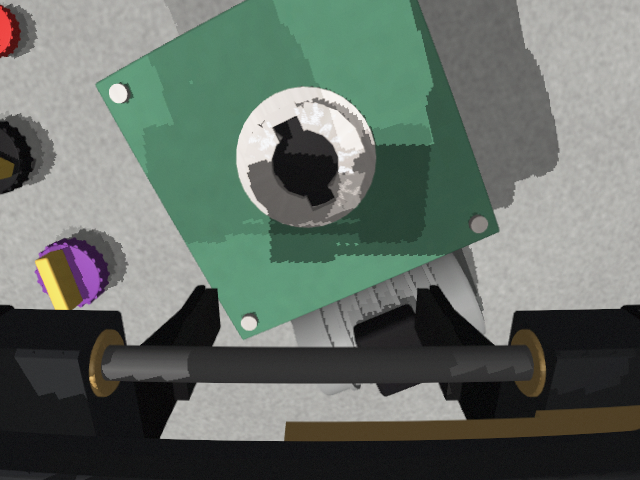

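The wrist view shows the neck centred near (306,157), its slots at about (287,127) and (321,197), and the motor below. I'll fit the rim and view an enlarged crop.

```bash
python3 - <<'E'
from h import *
import json
from scipy.optimize import least_squares
c={k:np.array(v) for k,v in json.load(open("w1.json")).items()}
im=cv2.imread("pics/w1.png"); hsv=cv2.cvtColor(im,cv2.COLOR_BGR2HSV)
g=cv2.inRange(hsv,(60,70,20),(95,255,255)); roi=np.zeros_like(g); cv2.circle(roi,(306,157),85,255,-1)
m=cv2.bitwise_and(cv2.bitwise_not(g),roi)
N,l,s,_=cv2.connectedComponentsWithStats(m); m=np.uint8(l==1+s[1:,4].argmax())
k=max(cv2.findContours(m,0,1)[0],key=cv2.contourArea)[:,0,:]
P=onz(c,k,.148)[:,:2]; cen=P.mean(0)
view=cen-c["position"][:2]; view/=np.linalg.norm(view)
for nm,sel in(("all",np.ones(len(P),bool)),("far",((P-cen)@view)>0.002)):
    Q=P[sel]
    f=least_squares(lambda q:np.hypot(*(Q-q[:2]).T)-q[2],[*cen,.036],loss="soft_l1",f_scale=.001)
    f2=least_squares(lambda q:np.hypot(*(Q-q[:2]).T)-.036,cen,loss="soft_l1",f_scale=.001)
    print(nm,len(Q),f.x,f2.x,np.abs(f2.fun).mean())
for z in(.148,):
  print("slot ends",onz(c,[(287,127),(321,197)],z))
cor=onz(c,[(97,84),(243,338),(498,231)],.122); print(cor, [np.degrees(np.arctan2(*(b-a)[1::-1])) for a,b in((cor[0],cor[1]),(cor[1],cor[2]))], np.linalg.norm(cor[0]-cor[1]),np.linalg.norm(cor[1]-cor[2]),"centre",(cor[0]+cor[2])/2)
cr=cv2.resize(im[82:232,226:386],None,fx=5,fy=5,interpolation=cv2.INTER_CUBIC)[:600]
cr=cv2.resize(im[92:212,232:382],None,fx=5,fy=5,interpolation=cv2.INTER_CUBIC)
cr=np.clip(cr.astype(float)*1.5,0,255).astype(np.uint8)
cv2.imwrite("pics/c1.png",cr)
E
```

```text
all 399 [0.52247485 0.08313853 0.04204744] [0.52105611 0.08388483] 0.006025959220430527
far 190 [0.52246972 0.08309013 0.04204082] [0.52827247 0.07911282] 0.0023111503731992273
slot ends [[0.50095354 0.07862321 0.148     ]
 [0.54694767 0.08505201 0.148     ]]
[[ 0.43677004 -0.03150306  0.122     ]
 [ 0.6384078  -0.00596488  0.122     ]
 [ 0.61306997  0.19581649  0.122     ]] [np.float64(7.218291131709696), np.float64(97.15721071917257)] 0.20324858231395837 0.20336599218009854 centre [0.52492    0.08215671 0.122     ]
```

View pics/c1.png

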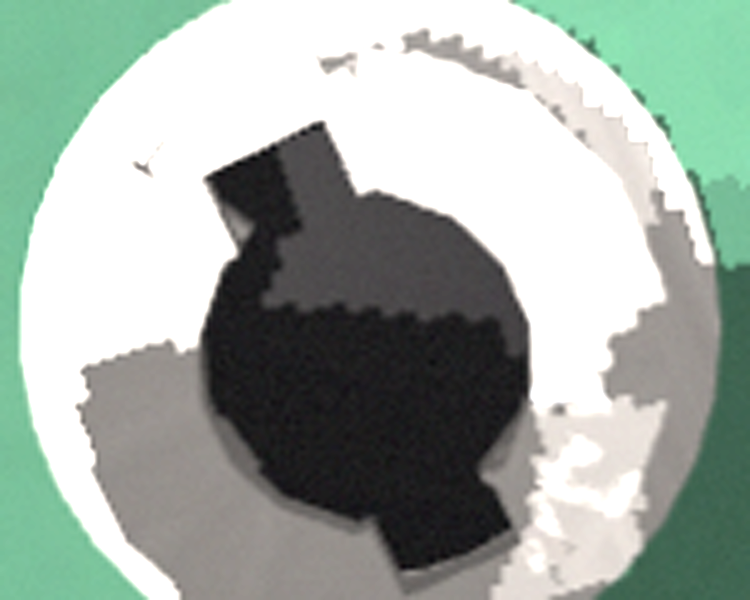

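The crop shows the upper slot end's corners at (205,178) and (325,122), and the lower slot end's corners at (405,593) and (512,530). The outer ring is a wider base flange. I'll use the slot ends.

```bash
python3 - <<'E'
from h import *
import json
c={k:np.array(v) for k,v in json.load(open("w1.json")).items()}
px=np.array([(205,178),(325,122),(405,593),(512,530)])/5.+[232-.4,92-.4]
P=onz(c,px,.148)[:,:2]; u=(P[0]+P[1])/2; l=(P[2]+P[3])/2
print(P, "w",np.linalg.norm(P[0]-P[1]),np.linalg.norm(P[2]-P[3]),"span",np.linalg.norm(u-l),"c",(u+l)/2,"yaw",np.degrees(np.arctan2(*(l-u)[::-1])))
bo=np.array([(200,335),(531,340),(375,190),(365,530),(260,490),(460,220),(490,470)])/5.+[231.6,91.6]
B=onz(c,bo,.148)[:,:2]; print(np.hypot(*(B-(u+l)/2).T))
E
```

```text
[[0.49846672 0.07053016]
 [0.49673223 0.08596526]
 [0.55331736 0.07758023]
 [0.54972786 0.09256023]] w 0.015532253036950026 0.015404055331577895 span 0.054353025276144766 c [0.52456104 0.08165897] yaw 7.2109238313962125
[0.0198971  0.0201826  0.02011415 0.0206776  0.02028846 0.02016825
 0.02018249]
```

```bash
python3 -m crank '[{"x":0,"y":-0.05,"z":0,"turn":0},{"x":0,"y":-0.302,"z":0.05,"turn":0},{"x":0,"y":-0.302,"z":0.05,"turn":0},{"x":0,"y":-0.302,"z":0.05,"turn":0},{"x":0,"y":-0.302,"z":0.05,"turn":0},{"x":0,"y":-0.302,"z":0.05,"turn":0},{"x":0,"y":-0.302,"z":0.05,"turn":0},{"x":0,"y":-0.302,"z":0.05,"turn":0},{"x":0,"y":-0.302,"z":0.05,"turn":0},{"x":0,"y":-0.302,"z":0.05,"turn":0}]'
python3 - <<'E'
from h import *
from cell import imaging,env
import json
c=imaging.get_calibration("wrist"); im=imaging.read_camera("wrist")
cv2.imwrite("pics/w2.png",im[:,:,::-1]); json.dump({k:np.asarray(v).tolist() for k,v in c.items()},open("w2.json","w"))
o=env.get_obs();print(o["tool_pos"],o["tool_rot"],o["qpos"],c["position"],c["attitude"])
N,l,s,m=cv2.connectedComponentsWithStats(yellow(im))
for i in range(1,N):
    if s[i,4]>100:
        k=max(cv2.findContours(np.uint8(l==i),0,1)[0],key=cv2.contourArea)
        r=cv2.minAreaRect(k); b=cv2.boxPoints(r); P=onz(c,b,.063)[:,:2]
        print(s[i],m[i],r,P.round(4).tolist(),P.mean(0))
E
```

```text
time_s: 3.2
tool_pos: [0.4855, -0.2157, 0.2016]
tool_rot: [180.0, 0.0, 162.3]
force: [-0.3, -0.9, 0.6]
grip_width: 0.0869
grasp_force: 0.0
[ 0.48535783 -0.21597735  0.20160125] [1.79992609e+02 4.84146920e-03 1.62271173e+02] [-14.09613562   5.53050521  37.6187463  104.34188792  -3.56897262
  71.30209012  96.8098306 ] [ 0.4057983  -0.19015403  0.34569612] [-1.76106600e+01 -1.69158547e-02  7.23001992e+01]
[331   0  15  27 349] [337.71346705  12.22922636] ((337.789306640625, 12.949235916137695), (13.53693962097168, 26.860137939453125), 4.085616588592529) [[0.3592, -0.1665], [0.3445, -0.1606], [0.3476, -0.1527], [0.3623, -0.1585]] [ 0.3533786  -0.15957021]
[622  26  18  24 256] [631.625       37.95703125] ((632.61767578125, 37.97058868408203), (20.130455017089844, 18.19017219543457), 75.96376037597656) [[0.4146, 0.0193], [0.4149, 0.0324], [0.4282, 0.0342], [0.4279, 0.0209]] [0.4214197  0.02668553]
[592  44  15  22 152] [598.24342105  55.04605263] ((599.2000122070312, 54.60000991821289), (18.973663330078125, 12.649109840393066), 71.56504821777344) [[0.4198, -0.0043], [0.4195, 0.0044], [0.432, 0.0069], [0.4323, -0.0019]] [0.42590613 0.00126493]
[ 279  137   79   51 1596] [317.90789474 162.16854637] ((317.9186706542969, 162.223876953125), (81.38529205322266, 19.939849853515625), 25.407718658447266) [[0.4252, -0.2249], [0.4156, -0.2155], [0.4533, -0.1748], [0.4636, -0.184]] [ 0.43939913 -0.19980129]
[165 201  46  34 564] [187.14007092 217.69858156] ((187.4264678955078, 217.95587158203125), (49.3915901184082, 11.833402633666992), 30.963754653930664) [[0.4376, -0.3159], [0.4321, -0.3086], [0.4589, -0.2867], [0.4646, -0.2938]] [ 0.44829121 -0.30124485]
[ 377  274   29   71 1217] [392.28677075 311.25718981] ((391.76007080078125, 308.19073486328125), (72.07510375976562, 19.387290954589844), 81.25383758544922) [[0.5313, -0.1833], [0.5334, -0.169], [0.5955, -0.1756], [0.5934, -0.1908]] [ 0.56341204 -0.17969023]
```

View pics/w2.png

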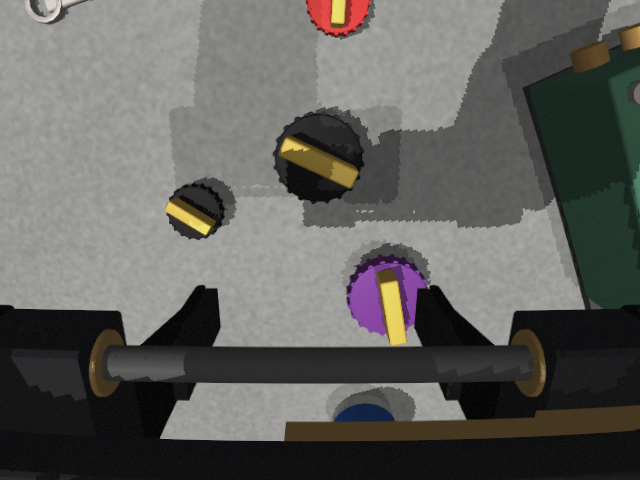

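The target cap's bar is centred at (318,162), which gives (0.4394, −0.1998) with axis 47°. Its measured size is 55.5 × 14 mm, as specified. I rotate to yaw 47° and hover above it.

```bash
python3 -m crank '[{"x":0.0487,"y":0.0014,"z":0.06,"turn":2.012},{"x":0.0487,"y":0.0014,"z":0.06,"turn":2.012},{"x":0.0487,"y":0.0014,"z":0.06,"turn":2.012},{"x":0.0487,"y":0.0014,"z":0.06,"turn":2.012},{"x":0.0487,"y":0.0014,"z":0.06,"turn":2.012},{"x":0.0487,"y":0.0014,"z":0.06,"turn":2.012},{"x":0.0487,"y":0.0014,"z":0.06,"turn":2.012},{"x":0.0487,"y":0.0014,"z":0.06,"turn":2.012},{"x":0.0487,"y":0.0014,"z":0.06,"turn":2.012},{"x":0.0487,"y":0.0014,"z":0.06,"turn":2.012},{"x":0.0487,"y":0.0014,"z":0.06,"turn":2.012},{"x":0.0487,"y":0.0014,"z":0.06,"turn":2.012}]' 0.05 25
python3 -m crank '[{"x":0,"y":0,"z":0,"turn":0},{"x":0,"y":0,"z":0,"turn":0}]'
python3 - <<'E'
from h import *
from cell import imaging,env
import json
c=imaging.get_calibration("wrist"); im=imaging.read_camera("wrist")
cv2.imwrite("pics/w3.png",im[:,:,::-1])
o=env.get_obs();print(o["tool_pos"],o["tool_rot"],o["qpos"],o["grip_width"],proj(c,[.4394,-.1998,.063]))
N,l,s,m=cv2.connectedComponentsWithStats(yellow(im))
for i in range(1,N):
    if s[i,4]>100:
        k=max(cv2.findContours(np.uint8(l==i),0,1)[0],key=cv2.contourArea)
        r=cv2.minAreaRect(k); b=cv2.boxPoints(r); P=onz(c,b,.063)[:,:2]
        print(s[i],P.round(4).tolist(),P.mean(0))
E
```

```text
time_s: 4.75
tool_pos: [0.4392, -0.2003, 0.1416]
tool_rot: [180.0, -0.0, 47.0]
force: [-0.8, 0.4, -0.9]
grip_width: 0.05
grasp_force: 0.0
time_s: 5.0
tool_pos: [0.4391, -0.2004, 0.1416]
tool_rot: [180.0, -0.0, 47.0]
force: [-0.3, -0.7, 0.7]
grip_width: 0.0502
grasp_force: 0.0
[ 0.43905304 -0.20044224  0.14154707] [-1.79998550e+02 -3.52435192e-03  4.69704660e+01] [-17.75276051   1.86888842  40.19737852 114.71649514  -1.3477546
  63.86217659 -20.0061246 ] 0.04974523614886659 [[316.88263051 259.02993704]]
[ 414   31  107   84 2233] [[0.5384, -0.1666], [0.5951, -0.1733], [0.595, -0.189], [0.5374, -0.1826]] [ 0.5664925  -0.17789911]
[ 305  203   25   99 2311] [[0.4572, -0.171], [0.467, -0.1801], [0.4264, -0.2244], [0.4158, -0.2146]] [ 0.44159195 -0.19754982]
[131 274  59  37 987] [[0.3394, -0.1393], [0.3765, -0.1533], [0.3711, -0.1634], [0.3334, -0.1495]] [ 0.35508857 -0.15140239]
[431 313   8  30 127] [[0.4663, -0.2731], [0.4695, -0.2761], [0.457, -0.2924], [0.4538, -0.2893]] [ 0.46165896 -0.28274887]
[175 338   9  37 118] [[0.317, -0.1942], [0.3397, -0.1788], [0.342, -0.1816], [0.3193, -0.1971]] [ 0.32951155 -0.18792612]
```

```bash
python3 -m crank '[{"x":0.0008,"y":0,"z":0.03,"turn":0},{"x":0.0008,"y":0,"z":0.06,"turn":0},{"x":0.0008,"y":0,"z":0.075,"turn":0},{"x":0.0008,"y":0,"z":0.0815,"turn":0},{"x":0.0008,"y":0,"z":0.0815,"turn":0}]'
python3 -m crank '[{"x":0,"y":0,"z":0,"turn":0},{"x":0,"y":0,"z":0,"turn":0},{"x":0,"y":0,"z":0,"turn":0},{"x":0,"y":0,"z":0,"turn":0},{"x":0,"y":0,"z":0,"turn":0}]' 0 25
```

```text
time_s: 5.68
tool_pos: [0.4399, -0.2, 0.0603]
tool_rot: [180.0, -0.0, 46.9]
force: [0.3, -0.8, -0.3]
grip_width: 0.0495
grasp_force: 0.0
time_s: 6.3
tool_pos: [0.4397, -0.1999, 0.0602]
tool_rot: [180.0, -0.0, 46.9]
force: [-0.2, -0.5, 1.1]
grip_width: 0.014
grasp_force: 25.0
```

```bash
python3 -m crank '[{"z":-0.02,"x":0,"y":0,"turn":0},{"z":-0.06,"x":0,"y":0,"turn":0},{"z":-0.11,"x":0,"y":0,"turn":0},{"z":-0.16,"x":0,"y":0,"turn":0},{"z":-0.2,"x":0,"y":0,"turn":0},{"z":-0.2,"x":0,"y":0,"turn":0}]' && python3 -m crank '[{"x":0.02,"y":-0.01,"z":0,"turn":-0.18},{"x":0.05,"y":-0.025,"z":0,"turn":-0.36},{"x":0.08,"y":-0.04,"z":0,"turn":-0.54},{"x":0.11,"y":-0.055,"z":0,"turn":-0.72},{"x":0.14,"y":-0.07,"z":0,"turn":-0.9},{"x":0.17,"y":-0.085,"z":0,"turn":-1.08},{"x":0.2,"y":-0.1,"z":0,"turn":-1.26},{"x":0.23,"y":-0.114,"z":0,"turn":-1.44},{"x":0.25,"y":-0.124,"z":0,"turn":-1.62},{"x":0.2637,"y":-0.1299,"z":0,"turn":-1.8},{"x":0.2637,"y":-0.1299,"z":0,"turn":-1.98},{"x":0.2637,"y":-0.1299,"z":0,"turn":-2.16}]' && python3 -m crank '[{"x":0,"y":0,"z":0,"turn":-0.15},{"x":0,"y":0,"z":0,"turn":-0.288},{"x":0,"y":0,"z":0,"turn":-0.288},{"x":0,"y":0,"z":0,"turn":-0.288}]'
python3 - <<'E'
from h import *
from cell import imaging,env
ims=[]
o=env.get_obs();print(o["tool_pos"],o["tool_rot"],o["qpos"],o["grip_width"],o["force"],o["wrist_torque"])
for n in("wrist","scene","side"):
    im=imaging.read_camera(n);cv2.imwrite(f"pics/{n}4.png",im[:,:,::-1])
    if n!="wrist":
        c=imaging.get_calibration(n);u,v=proj(c,o["tool_pos"]-[0,0,.04])[0].astype(int);print(n,u,v)
        ims.append(cv2.resize(im[v-60:v+60,u-50:u+50],None,fx=4,fy=4,interpolation=cv2.INTER_CUBIC))
cv2.imwrite("pics/held4.png",np.hstack(ims)[:,:,::-1])
E
```

```text
time_s: 7.05
tool_pos: [0.4411, -0.2005, 0.2628]
tool_rot: [179.7, -0.2, 46.9]
force: [-0.0, -0.2, -2.5]
grip_width: 0.014
grasp_force: 25.0
time_s: 8.55
tool_pos: [0.5238, 0.0814, 0.2576]
tool_rot: [-179.9, -0.2, 171.0]
force: [0.1, 0.4, -2.3]
grip_width: 0.0137
grasp_force: 25.0
time_s: 9.05
tool_pos: [0.5244, 0.0813, 0.2589]
tool_rot: [-180.0, -0.1, -173.0]
force: [0.3, 0.9, -2.0]
grip_width: 0.0137
grasp_force: 25.0
[0.52436787 0.08128093 0.25894741] [-1.79978688e+02 -1.03378886e-01 -1.72966779e+02] [-36.07513721   3.08809277  25.48149627  99.392186    -1.34294685
  77.92737649  86.69061627] 0.013744604448903373 [ 0.29189066  0.9487958  -1.97361761] [ 0.0603152   0.04736588 -0.03580255]
scene 327 211
side 327 192
```

View pics/held4.png

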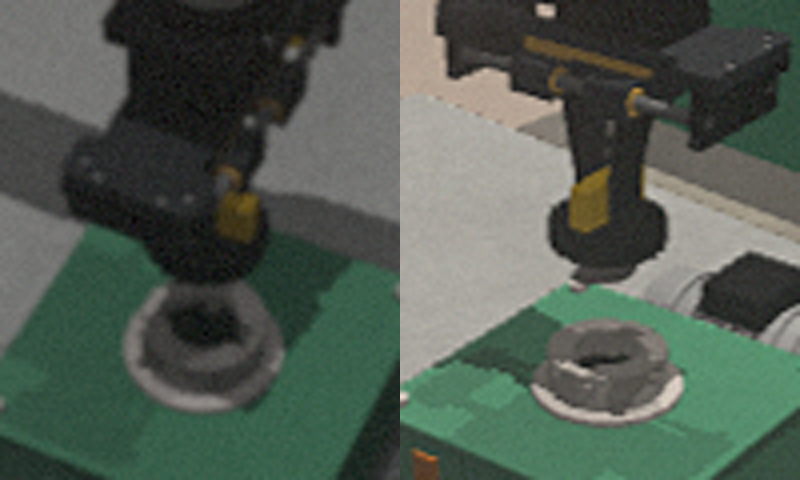

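View pics/wrist4.png

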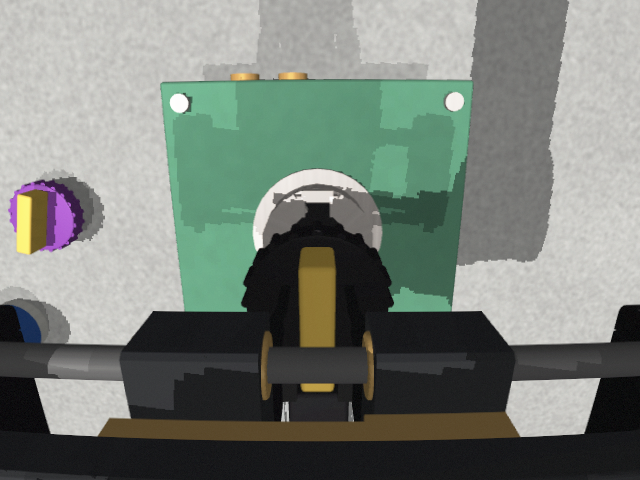

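Held cap: bar, slot and flange all centre on column ~318 in the wrist view, so sideways and yaw alignment look right. Now check the fit along the bar: bar end edges at rows ~267/392, slot end at row ~203.

```bash
python3 - <<'E'
from h import *
from cell import imaging,env
o=env.get_obs(); c=imaging.get_calibration("wrist"); t=o["tool_pos"]
a=np.radians(o["tool_rot"][2]); X=np.array([np.cos(a),np.sin(a)]);Y=np.array([np.sin(a),-np.cos(a)])
im=cv2.imread("pics/wrist4.png"); 
print("bar col V",[(r,int(im[r,312:322].max(2).mean())) for r in range(236,276,2)],[(r,int(im[r,312:322].max(2).mean())) for r in range(382,398,2)])
print("slot",[(r,int(im[r,312:326].mean())) for r in range(190,216,2)])
print("slotrow",[(k,int(im[208:212,k].mean())) for k in range(300,340,2)])
for nm,uv,z in(("bar+",(317,267),t[2]+.0028),("bar+low",(317,247),t[2]-.0232),("bar-",(317,392),t[2]+.0028),("slot",(318,203),.148),("tankL",(162,83),.122),("tankR",(472,80),.122)):
    p=onz(c,uv,z)[0][:2]-t[:2]; print(nm,(p@X).round(4),(p@Y).round(4))
E
```

```text
Traceback (most recent call last):
numpy.exceptions.AxisError: axis 2 is out of bounds for array of dimension 2
```

```bash
python3 - <<'E'
from h import *
from cell import imaging,env
o=env.get_obs(); c=imaging.get_calibration("wrist"); t=o["tool_pos"]
a=np.radians(o["tool_rot"][2]); X=np.array([np.cos(a),np.sin(a)]);Y=np.array([np.sin(a),-np.cos(a)])
im=cv2.imread("pics/wrist4.png").max(2).astype(int)
f=lambda R,A,B:[(r,int(im[r,A:B].mean())) for r in R]
print("bar",f(range(238,274,2),312,322),f(range(382,398,2),312,322))
print("slot",f(range(192,216,2),312,326))
print("slotrow",[(k,int(im[208:212,k].mean())) for k in range(298,340,2)])
for nm,uv,z in(("bar+",(317,267),t[2]+.0028),("bar+low",(317,247),t[2]-.0232),("bar-",(317,392),t[2]+.0028),("slot",(318,203),.148),("tankL",(162,83),.122),("tankR",(472,80),.122)):
    p=onz(c,uv,z)[0][:2]-t[:2]; print(nm,(p@X).round(4),(p@Y).round(4))
E
```

```text
bar [(238, 24), (240, 22), (242, 20), (244, 22), (246, 21), (248, 103), (250, 103), (252, 105), (254, 104), (256, 104), (258, 104), (260, 104), (262, 105), (264, 105), (266, 110), (268, 129), (270, 137), (272, 141)] [(382, 56), (384, 188), (386, 188), (388, 187), (390, 178), (392, 36), (394, 30), (396, 35)]
slot [(192, 228), (194, 228), (196, 228), (198, 227), (200, 227), (202, 143), (204, 23), (206, 23), (208, 22), (210, 22), (212, 21), (214, 21)]
slotrow [(298, 114), (300, 114), (302, 115), (304, 109), (306, 101), (308, 33), (310, 23), (312, 23), (314, 21), (316, 23), (318, 21), (320, 20), (322, 23), (324, 20), (326, 22), (328, 23), (330, 102), (332, 116), (334, 115), (336, 115), (338, 114)]
bar+ 0.0277 0.0002
bar+low 0.0267 0.0002
bar- -0.0282 0.0002
slot 0.0263 0.0009
tankL 0.1016 -0.1017
tankR 0.1035 0.102
```

Bar is centred on the TCP to within 0.3 mm. The slot end and tank edges put the neck about (+1.1, +0.7) mm from the present pose. I correct that, go down, then feel in small steps.

```bash
python3 -m crank '[{"x":-0.0012,"y":0.0006,"z":0.02,"turn":-0.003},{"x":-0.0012,"y":0.0006,"z":0.035,"turn":-0.003},{"x":-0.0012,"y":0.0006,"z":0.045,"turn":-0.003},{"x":-0.0012,"y":0.0006,"z":0.049,"turn":-0.003},{"x":-0.0012,"y":0.0006,"z":0.049,"turn":-0.003},{"x":-0.0012,"y":0.0006,"z":0.049,"turn":-0.003}]'; for i in 1; do python3 -m crank '[{"z":0.001,"x":0,"y":0,"turn":0},{"z":0.002,"x":0,"y":0,"turn":0},{"z":0.003,"x":0,"y":0,"turn":0},{"z":0.004,"x":0,"y":0,"turn":0},{"z":0.005,"x":0,"y":0,"turn":0},{"z":0.005,"x":0,"y":0,"turn":0}]';done
python3 -c "
from cell import env
o=env.get_obs();print(o['tool_pos'],o['tool_rot'],o['force'],o['wrist_torque'])"
```

```text
time_s: 9.95
tool_pos: [0.5264, 0.0823, 0.2117]
tool_rot: [180.0, 0.1, -172.7]
force: [0.8, -0.7, -2.5]
grip_width: 0.0139
grasp_force: 25.0
time_s: 10.7
tool_pos: [0.5259, 0.0822, 0.206]
tool_rot: [-180.0, -0.0, -172.7]
force: [0.6, -0.8, -1.2]
grip_width: 0.0139
grasp_force: 25.0
[0.52594825 0.08215689 0.20596243] [-1.79998941e+02 -5.42572000e-03 -1.72656644e+02] [ 0.561849   -0.83047155 -1.2382517 ] [0.10079883 0.03142108 0.01955395]
```

```bash
python3 -m crank '[{"z":0.001,"x":0,"y":0,"turn":0},{"z":0.002,"x":0,"y":0,"turn":0},{"z":0.002,"x":0,"y":0,"turn":0}]'
python3 -c "
from cell import env
o=env.get_obs();print(o['tool_pos'],o['tool_rot'],o['force'],o['wrist_torque'])"
```

```text
time_s: 11.08
tool_pos: [0.5259, 0.0822, 0.204]
tool_rot: [-180.0, -0.0, -172.7]
force: [-0.5, -0.1, -2.9]
grip_width: 0.0139
grasp_force: 25.0
[0.52594152 0.08216807 0.20396101] [-1.79999884e+02 -6.98169026e-03 -1.72656487e+02] [-0.52788976 -0.07126377 -2.86442787] [0.02909055 0.01014644 0.04280922]
```

```bash
for i in 1; do python3 -m crank '[{"z":0.001,"x":0,"y":0,"turn":0},{"z":0.002,"x":0,"y":0,"turn":0},{"z":0.003,"x":0,"y":0,"turn":0},{"z":0.003,"x":0,"y":0,"turn":0}]';done
python3 -c "
from cell import env
o=env.get_obs();print(o['tool_pos'],o['tool_rot'],o['force'],o['wrist_torque'])"
```

```text
time_s: 11.58
tool_pos: [0.5259, 0.0822, 0.2009]
tool_rot: [180.0, -0.0, -172.7]
force: [0.4, 0.3, -1.7]
grip_width: 0.0139
grasp_force: 25.0
[0.52590759 0.08219263 0.20093643] [ 1.79997165e+02 -9.69252865e-03 -1.72655687e+02] [ 0.37423753  0.32701239 -1.69807761] [ 0.02113962 -0.00942095  0.01855904]
```

Free so far, with the lugs about 5 mm into the slots. Continuing to just above seating.

```bash
python3 -m crank '[{"z":0.001,"x":0,"y":0,"turn":0},{"z":0.002,"x":0,"y":0,"turn":0},{"z":0.003,"x":0,"y":0,"turn":0},{"z":0.004,"x":0,"y":0,"turn":0},{"z":0.005,"x":0,"y":0,"turn":0},{"z":0.005,"x":0,"y":0,"turn":0}]'
python3 -m crank '[{"z":0.001,"x":0,"y":0,"turn":0},{"z":0.002,"x":0,"y":0,"turn":0},{"z":0.003,"x":0,"y":0,"turn":0},{"z":0.004,"x":0,"y":0,"turn":0},{"z":0.004,"x":0,"y":0,"turn":0}]'
python3 -c "
from cell import env
o=env.get_obs();print(o['tool_pos'],o['tool_rot'],o['force'],o['wrist_torque'])"
```

```text
time_s: 12.32
tool_pos: [0.5259, 0.0822, 0.196]
tool_rot: [180.0, -0.0, -172.7]
force: [0.3, -0.2, -2.4]
grip_width: 0.0138
grasp_force: 25.0
time_s: 12.95
tool_pos: [0.526, 0.0821, 0.192]
tool_rot: [-180.0, -0.0, -172.7]
force: [-0.4, -0.4, -2.4]
grip_width: 0.0139
grasp_force: 25.0
[0.52597176 0.08212416 0.19196024] [-1.79996064e+02 -1.98747913e-03 -1.72656367e+02] [-0.41491596 -0.42037281 -2.35291027] [-0.02257855  0.01159324 -0.06956129]
```

```bash
python3 -m crank '[{"z":0.001,"x":0,"y":0,"turn":0},{"z":0.002,"x":0,"y":0,"turn":0},{"z":0.002,"x":0,"y":0,"turn":0}]'
python3 -m crank '[{"z":0.0005,"x":0,"y":0,"turn":0},{"z":0.001,"x":0,"y":0,"turn":0},{"z":0.001,"x":0,"y":0,"turn":0}]'
python3 -c "
from cell import env
o=env.get_obs();print(o['tool_pos'],o['tool_rot'],o['force'],o['wrist_torque'])"
```

```text
time_s: 13.32
tool_pos: [0.526, 0.0822, 0.19]
tool_rot: [180.0, 0.0, -172.7]
force: [0.3, -0.2, -1.7]
grip_width: 0.0138
grasp_force: 25.0
time_s: 13.7
tool_pos: [0.526, 0.0822, 0.1892]
tool_rot: [180.0, 0.0, -172.7]
force: [-0.4, -0.6, -0.6]
grip_width: 0.0136
grasp_force: 25.0
[0.526022   0.08217368 0.18919596] [ 1.79996113e+02  8.22427241e-03 -1.72656363e+02] [-0.36521919 -0.55445832 -0.58735644] [-0.15095285  0.10179993 -0.0290969 ]
```

Seated: TCP 0.1892 as predicted, with the cap's weight taken over. Turning clockwise 20° first, since the end stop is at least 25° on, then in small steps reading the torque.

```bash
cat > t.py <<'E'
from cell import env
o=env.get_obs();print("T",o['tool_pos'].round(4),"yaw",round(o['tool_rot'][2],2),"tilt",o['tool_rot'][:2].round(2),o['force'].round(1),"M",o['wrist_torque'].round(3),round(o["qpos"][6],2),round(o["effort"][6],3))
E
python3 -m crank '[{"z":0,"x":0,"y":0,"turn":0.05},{"z":0,"x":0,"y":0,"turn":0.12},{"z":0,"x":0,"y":0,"turn":0.19},{"z":0,"x":0,"y":0,"turn":0.26},{"z":0,"x":0,"y":0,"turn":0.32},{"z":0,"x":0,"y":0,"turn":0.35},{"z":0,"x":0,"y":0,"turn":0.35}]' 0 40 >/dev/null; python3 t.py
for k in 1 2; do :; done
python3 -m crank '[{"z":0,"x":0,"y":0,"turn":0.03},{"z":0,"x":0,"y":0,"turn":0.06},{"z":0,"x":0,"y":0,"turn":0.06}]' >/dev/null; python3 t.py
python3 -m crank '[{"z":0,"x":0,"y":0,"turn":0.03},{"z":0,"x":0,"y":0,"turn":0.06},{"z":0,"x":0,"y":0,"turn":0.06}]' >/dev/null; python3 t.py
```

```text
T [0.5261 0.0824 0.1892] yaw 167.33 tilt [1.7998e+02 2.0000e-02] [ 0.2 -0.1 -1.2] M [-0.058 -0.112  0.05 ] 68.2 -0.109
T [0.5261 0.0822 0.1892] yaw 163.84 tilt [1.7999e+02 1.0000e-02] [ 1.7 -0.7  0.6] M [-0.129 -0.198  0.027] 64.74 -0.117
T [0.526  0.0822 0.1892] yaw 160.39 tilt [1.7999e+02 1.0000e-02] [ 1.1 -0.2  0. ] M [-0.259 -0.129  0.11 ] 61.31 -0.123
```

```bash
S='x'; 
python3 -m crank '[{"z":0,"x":0,"y":0,"turn":0.03},{"z":0,"x":0,"y":0,"turn":0.05},{"z":0,"x":0,"y":0,"turn":0.05}]' >/dev/null; python3 t.py
python3 -m crank '[{"z":0,"x":0,"y":0,"turn":0.03},{"z":0,"x":0,"y":0,"turn":0.05},{"z":0,"x":0,"y":0,"turn":0.05}]' >/dev/null; python3 t.py
python3 -m crank '[{"z":0,"x":0,"y":0,"turn":0.03},{"z":0,"x":0,"y":0,"turn":0.05},{"z":0,"x":0,"y":0,"turn":0.05}]' >/dev/null; python3 t.py
```

```text
T [0.5261 0.0822 0.1892] yaw 157.54 tilt [1.7999e+02 1.0000e-02] [-0.3 -0.8  1.2] M [-0.306 -0.195  0.028] 58.47 -0.096
T [0.526  0.0822 0.1892] yaw 154.67 tilt [1.7999e+02 1.0000e-02] [ 1.3 -1.   1.7] M [-0.339 -0.199  0.027] 55.62 -0.096
T [0.526  0.0822 0.1892] yaw 151.8 tilt [1.7999e+02 1.0000e-02] [ 1.3 -1.5  2.8] M [-0.419 -0.184  0.023] 52.77 -0.09
```

```bash

python3 -m crank '[{"z":-0.0004,"x":0,"y":0,"turn":0.03},{"z":-0.0004,"x":0,"y":0,"turn":0.05},{"z":-0.0004,"x":0,"y":0,"turn":0.05}]' >/dev/null; python3 t.py
python3 -m crank '[{"z":0,"x":0,"y":0,"turn":0.03},{"z":0,"x":0,"y":0,"turn":0.05},{"z":0,"x":0,"y":0,"turn":0.05}]' >/dev/null; python3 t.py
python3 -m crank '[{"z":0,"x":0,"y":0,"turn":0.03},{"z":0,"x":0,"y":0,"turn":0.05},{"z":0,"x":0,"y":0,"turn":0.05}]' >/dev/null; python3 t.py
```

```text
T [0.5257 0.0825 0.1892] yaw 148.95 tilt [-1.7999e+02 -4.0000e-02] [ 0.2 -0.8 -0.3] M [-0.113 -0.123 -0.049] 49.92 -0.082
T [0.5257 0.0823 0.1892] yaw 146.08 tilt [-1.7998e+02 -4.0000e-02] [ 0.1  0.6 -1.6] M [-0.03   0.002 -0.012] 47.07 -0.073
T [0.5259 0.0823 0.1894] yaw 143.22 tilt [-1.8e+02 -1.0e-02] [ 0.4  0.2 -3. ] M [ 0.004 -0.011 -0.005] 44.23 -0.075
```

```bash

python3 -m crank '[{"z":0,"x":0,"y":0,"turn":0.03},{"z":0,"x":0,"y":0,"turn":0.05},{"z":0,"x":0,"y":0,"turn":0.05}]' >/dev/null; python3 t.py
python3 -m crank '[{"z":0,"x":0,"y":0,"turn":0.03},{"z":0,"x":0,"y":0,"turn":0.05},{"z":0,"x":0,"y":0,"turn":0.05}]' >/dev/null; python3 t.py
python3 -m crank '[{"z":0,"x":0,"y":0,"turn":0.03},{"z":0,"x":0,"y":0,"turn":0.05},{"z":0,"x":0,"y":0,"turn":0.05}]' >/dev/null; python3 t.py
```

```text
T [0.526  0.0822 0.1895] yaw 140.35 tilt [180.  -0.] [-0.1  0.1 -2.2] M [-0.012 -0.015  0.006] 41.38 -0.074
T [0.5258 0.0821 0.1894] yaw 137.48 tilt [-1.7998e+02 -2.0000e-02] [-0.4 -0.5 -1.7] M [-0.095  0.227 -0.014] 38.53 -0.094
T [0.5256 0.0819 0.1893] yaw 134.61 tilt [-1.7994e+02 -3.0000e-02] [-3.2 -0.8 -0.6] M [-0.376  0.725  0.062] 35.69 -0.137
```

Lateral force and torque are starting to rise near yaw ~137°, so the stop is being felt.

```bash

python3 -m crank '[{"z":0,"x":0,"y":0,"turn":0.03},{"z":0,"x":0,"y":0,"turn":0.04},{"z":0,"x":0,"y":0,"turn":0.04}]' >/dev/null; python3 t.py
python3 -m crank '[{"z":0,"x":0,"y":0,"turn":0.03},{"z":0,"x":0,"y":0,"turn":0.04},{"z":0,"x":0,"y":0,"turn":0.04}]' >/dev/null; python3 t.py
```

```text
T [0.5254 0.0819 0.1893] yaw 132.33 tilt [-1.7992e+02 -3.0000e-02] [-4.8 -1.6 -0.9] M [-0.655  1.27   0.049] 33.42 -0.14
T [0.5253 0.0818 0.1893] yaw 130.05 tilt [-1.7991e+02 -3.0000e-02] [-5.9 -2.2  0.5] M [-0.665  1.374  0.224] 31.15 -0.195
```

```bash

python3 -m crank '[{"z":0,"x":0,"y":0,"turn":0.03},{"z":0,"x":0,"y":0,"turn":0.04},{"z":0,"x":0,"y":0,"turn":0.04}]' >/dev/null; python3 t.py
python3 -m crank '[{"z":0,"x":0,"y":0,"turn":0.03},{"z":0,"x":0,"y":0,"turn":0.04},{"z":0,"x":0,"y":0,"turn":0.04}]' >/dev/null; python3 t.py
```

```text
T [0.5253 0.0818 0.1893] yaw 127.77 tilt [-1.799e+02 -3.000e-02] [-4.4 -1.2  0.6] M [-0.664  1.372  0.254] 28.88 -0.252
T [0.5267 0.0826 0.1896] yaw 125.45 tilt [1.7988e+02 3.0000e-02] [-0.5  1.  -2.1] M [-0.087 -0.003  0.013] 26.58 -0.025
```

Click felt: the torque rose to 0.25 N m, then dropped to zero between yaw 127.8° and 125.5°. I turn 3° more to confirm it is free, settle the cap down, and release.

```bash

python3 -m crank '[{"z":0,"x":0,"y":0,"turn":0.03},{"z":0.0002,"x":0,"y":0,"turn":0.05},{"z":0.0003,"x":0,"y":0,"turn":0.05},{"z":0.0003,"x":0,"y":0,"turn":0.05}]' >/dev/null; python3 t.py
python3 -m crank '[{"z":0,"x":0,"y":0,"turn":0},{"z":0,"x":0,"y":0,"turn":0},{"z":0,"x":0,"y":0,"turn":0},{"z":0,"x":0,"y":0,"turn":0},{"z":0,"x":0,"y":0,"turn":0}]' 0.04 
python3 -m crank '[{"z":-0.02,"x":0,"y":0,"turn":0},{"z":-0.05,"x":0,"y":0,"turn":0},{"z":-0.1,"x":0,"y":0,"turn":0},{"z":-0.13,"x":0,"y":0,"turn":0},{"z":-0.13,"x":-0.07,"y":0,"turn":0},{"z":-0.13,"x":-0.07,"y":0,"turn":0},{"z":-0.13,"x":-0.07,"y":0,"turn":0}]'; python3 t.py
python3 - <<'E'
from h import *
from cell import imaging
c=imaging.get_calibration("wrist");im=imaging.read_camera("wrist");cv2.imwrite("pics/w5.png",im[:,:,::-1])
N,l,s,m=cv2.connectedComponentsWithStats(yellow(im))
for i in range(1,N):
    if s[i,4]>200:
        k=max(cv2.findContours(np.uint8(l==i),0,1)[0],key=cv2.contourArea)
        b=cv2.boxPoints(cv2.minAreaRect(k)); P=onz(c,b,.192)[:,:2]; print(s[i],P.round(4).tolist(),P.mean(0))
E
```

```text
T [0.5265 0.0824 0.1894] yaw 122.61 tilt [1.7993e+02 3.0000e-02] [-0.2 -0.  -3. ] M [-0.065  0.053 -0.008] 23.76 -0.003
time_s: 21.32
tool_pos: [0.5261, 0.0822, 0.1892]
tool_rot: [180.0, 0.0, 122.6]
force: [-0.1, -0.2, 0.7]
grip_width: 0.0398
grasp_force: 0.0
time_s: 22.2
tool_pos: [0.5636, 0.0227, 0.3188]
tool_rot: [-180.0, -0.0, 122.5]
force: [-0.2, 0.3, -0.1]
grip_width: 0.0401
grasp_force: 0.0
T [0.5636 0.0227 0.3188] yaw 122.5 tilt [-1.7996e+02 -2.0000e-02] [-0.2  0.3 -0.1] M [-0.035 -0.024  0.002] 30.76 0.067
[ 307   86   23   89 1907] [[0.5056, 0.1022], [0.5172, 0.1096], [0.5474, 0.0631], [0.5351, 0.0552]] [0.52630503 0.08252921]
[ 45 202  34  32 507] [[0.3905, -0.0636], [0.3949, -0.0526], [0.4177, -0.0613], [0.4136, -0.0726]] [ 0.40418487 -0.06252338]
```

View pics/w5.png

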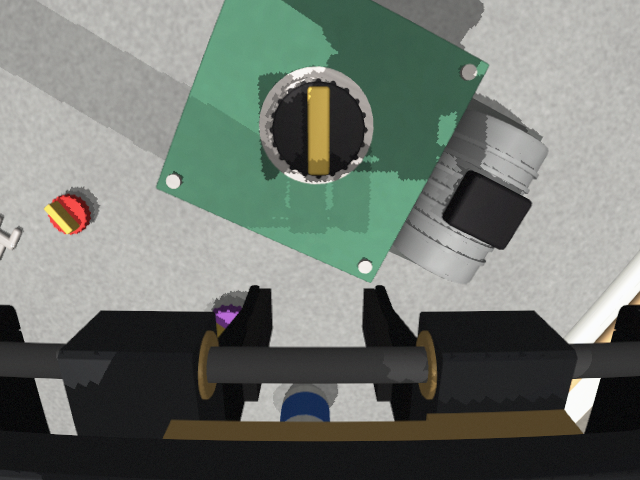

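The cap is level in the neck, with its bar centred at (318,130), which gives (0.526, 0.0825), and its axis at 123°. Nothing touches the robot, so I hand in.

```bash
python3 -c "
from cell import env
print(env.sign_off())"
```

```text
the job is handed in; nothing more can be done
None
```

The cap is down in the neck, turned clockwise about 65° to one felt click, and released; I handed the job in at about 22 s, but the sign-off gave no verdict, so the result is not confirmed.

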